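# Even up the separator wheels of a card feeder

## Task

The card feeder pulls its covers in skewed because its right-hand separator thumbwheel is set tighter than the left one. With a fingertip, flick the top edge of the right wheel away from you, click by click, until it rests on the same number of dots as the left wheel; then press the round feed key fully down and let it come up again. Do not turn the left wheel, do not press the key before the wheels agree, and do not pick up or shift anything else that lies about.

Things in the scene. Friction and masses are not known exactly. Their poses are not given: they have to be found in the camera images.
- feeder: Beige tabletop card feeder, bolted down: casing 360 mm wide, 275 mm deep; head cover across its front, its top 165 mm above the table, with the two wheels; feed table before it; control pod on its right. Origin on the table under the middle of the head; x points away from the robot along the cards' travel, y to the robot's left, z up.
- wheel_right (a joint): Thumbwheel to set, at one or two dots at the start. Value in rad: 0 at one dot, 0.419 more per click (15.1 mm at the rim), 2.094 at six dots; stops 0.1 beyond. Grows as the wheel's top moves away from the robot (feeder +x). A spring detent holds it (about 6 N at the rim to go over) and, let go, pulls it to the nearest click. Pressed from above with about 8 N and dragged, the rim follows the tip.
- wheel_left (a joint): The reference thumbwheel, not to be turned: mirror image of the right one, with the same dots and joint values. Its detent is stiffer (about 12 N at the rim). It is on four, five or six dots.
- right_axis (a point): Fixed point on the right wheel's level axle (axes as the feeder's), in the middle of its dark rubber knurled band, 150 mm above the table. The band, 72 mm in diameter and 16 mm wide, stands out of the head cover by 21 mm, so its top is 36 mm above this point. The wheel's white drum, 69 mm in diameter, lies at y +8 to +26 mm, a 3 mm thick pointer at y +30 mm, no higher than the band.
- left_axis (a point): The same point of the left wheel, 160 mm to the robot's left of the right one; its drum lies at y -8 to -26 mm.
- right_mark (a point): Point on the rim of the right wheel's band, at the very top when one dot shows; turns with the wheel. The drum beside the band bears groups of 1 to 6 black dots, 24 degrees apart; the group at the very top, by the small fixed pointer, is the setting.
- left_mark (a point): The same point on the left wheel.
- feed_key (a joint): Travel of the round feed key in m: 0 up, 0.006 fully down (about 5 N); it springs back.
- feed_key_top (a point): Middle of the top of the feed key: a grey round key 28 mm in diameter in a 44 mm steel collar, on the control pod at the feeder's right side, 133 mm above the table, standing 10 mm out of its collar. Pressed straight down. Behind it on the pod are a small round dial and a rocker, both fixed.
- card_stack: Stack of cream covers on the feed table before the head, 148 x 200 x 30 mm, loose; its top is 115 mm above the table. Leave it alone.
- loupe: Small black loupe standing on the head cover between the two wheels, 34 mm in diameter, 38 mm tall (its top 203 mm above the table), loose; origin under its foot. Leave it alone.
- ink_tin: Steel ink tin, 80 mm in diameter, 62 mm tall, on the table to the left. Leave it alone.
- tape_roll: Roll of brown tape lying flat, 84 mm in diameter, 24 mm tall, on the table to the left. Leave it alone.
- screwdriver: Screwdriver lying on the table to the right. Leave it alone.
- spare_roller: Spare rubber feed roller standing on end, 34 mm in diameter, 42 mm tall, loose on the feeder's low rear cover behind the right wheel. Leave it alone.
- mug: White mug, 78 mm in diameter, 92 mm tall, on the table to the right. Leave it alone.
- spray_flask: White flask, 60 mm in diameter, 150 mm tall, on the table to the left. Leave it alone.

How it is judged:
By the outcome, as a careful person would: the job done as asked, in the order asked, and still so for the second after the job is handed in, with the robot touching nothing.
It also fails if it takes over 58 s, if anything falls off the work surface, if the arm or the gripper's body presses on something with over 40 N, if the wrist force passes 120 N, or if a joint passes its speed limit or range.

## Robot

A 7-joint arm with a two-finger parallel gripper is mounted at the origin on the work surface. World frame = base frame: x ahead of the robot, y to its left, z up, the work surface at z = 0. Lengths are in mm, angles in rad, forces in N, time in s.
With the tool pointing down it reaches from about 350 to 775 mm from the base axis. Payload 3.1 kg.
Tool frame: the origin (TCP) lies at the very end of the fingers, on their centre line; the grasp point (between the pads) lies 19 mm behind it; x points along the fingers, y is the direction in which the jaws open and shut, and the axes are right-handed (so a half turn about x gives the same grasp; the last joint's range is limited). The gripper opens to 85 mm and grips with 20 to 120 N. Pads are 22 mm wide; open, the fingers measure 114 mm over their backs; the gripper's body (76 mm by 85 mm) begins 54 mm behind the grasp point. The pads swing forward as they close: fully open they stand 13 mm farther back than shut.
Start: joints at [-1.149, 0.311, 0.014, 1.512, -0.004, 1.319, -0.027], TCP at [246.02, 491.927, 195.104] pointing down, gripper open.
Joint ranges: [-2.7, 2.7], [-0.3, 1.91], [-1.27, 1.3], [0.12, 2.57], [-1.44, 4.58], [0.2, 2.03], [-3.05, 3.05]. Speed limits (rad/s): [2.79, 2.79, 3.14, 3.14, 3.14, 3.14, 3.14].

## Interface

Orientations are given as a unit quaternion [w, x, y, z].
In Python, from workcell import sensors, imaging, ticket gives the robot as it stands.
- The arm moves only by the tool arm_command, never from a script. Its argument "deltas" is a list that holds one entry, the list of rows, each a list of 5 numbers: the shift along the tool's x, y, z in m, then the turn about the tool's x in degrees, then the opening, from 0 (shut) to 1 (fully open). A call has 1 to 8 rows; each row is the pose to reach, as a shift and turn from the pose commanded when the call began, along the tool's axes at that moment; what a row does not reach only later rows make up. A row lasts 1/12 s, in which the tool goes at most 41.7 mm and 7.16 degrees, less where a joint would pass 70% of its speed; a pose out of reach is approached as far as the arm can. A call with a gripper value outside its range is refused whole. The fingers move at their own pace and stop on an object; the grip force is fixed at half the most. Time passes only in rows, so rows that repeat a pose let the fingers close. It gives the time, the measured TCP pose, the force and the opening at its end, in the units of the state.
- sensors.get_state(): the state, without advancing time (a new reading comes with each control period).
- imaging.capture(name): name is "scene" or "side" or "wrist"; returns (picture, depth): 384x512x3 uint8, blue, green, red; 384x512 float32, mm along the optical axis (not along the pixel's ray), 0 where there is no reading.
- imaging.calibration(name): a dict with "intrinsics" (3x3 intrinsics, pixels), "camera_from_world" (4x4, takes a point from world to camera coordinates). Camera axes: x right, y down, z forward; pixel columns grow to the right and rows downward; lengths in mm; the calibration is good to about 2 mm. A picture is of the moment at which its call begins: read the wrist's pose just before it. calibration takes no time and is no camera call; for the wrist camera it gives the pose at the moment of the call.
- ticket.close_job(): hands the job in, once; it reports no verdict.
The state is a dict: "clock": time; "joints": joint angles; "joint_velocities": joint speeds; "joint_torque": joint torques, N m; "eef_pos": TCP position; "tool_rot": TCP orientation; "contact_force": force on the tool from outside, world axes, zero at the start; "torque": the same for the moment, N m; "grip_width": opening from 0.0 (shut) to 1.0 (fully open).
Only numpy, scipy, OpenCV 4.12 (cv2) and the standard library are available. Lean on these libraries where they do the work, as an engineer would, in place of code of your own. Each camera call takes 0.05 s, during which the arm holds its last target.

## Working session

There is one attempt and no reset: what is moved stays moved. The work goes in short steps, Python scripts to look and compute and a tool call to move; the robot and the scene stay as the last step left them, time stands still between calls to the robot, and variables do not carry over. Pictures are saved under pics/ and viewed, and the job is handed in when it is done.

Besides the shell and the picture viewer there is one more tool, called after ">>>" by a JSON object that holds its "method" and its "body", one argument or row to a line. arm_command: Moves the arm, as the interface text tells. Its arguments: {"type":"object","properties":{"deltas":{"type":"array","items":{"type":"array","items":{"type":"array","items":{"type":"number"}}}}},"required":["deltas"]}

```bash
mkdir -p pics; ls
python3 - <<'E'
from workcell import sensors, imaging
import cv2,numpy as np
s=sensors.get_state();print(s)
for n in["scene","side","wrist"]:
    p,d=imaging.capture(n);cv2.imwrite(f"pics/{n}0.png",p);np.save(f"{n}0.npy",d)
    c=imaging.calibration(n);print(n,c);np.savez(f"{n}0cal.npz",K=c["intrinsics"],T=c["camera_from_world"])
E
```

```text
pics
{'clock': 0.0, 'joints': array([-1.14871013,  0.31176457,  0.01401621,  1.51309457, -0.00438528,
        1.31919357, -0.02715942]), 'joint_velocities': array([ 1.43671087e-03, -4.28264436e-04,  5.72103553e-04,  2.56464708e-04,
       -9.31095843e-05,  6.04785877e-05, -4.60152280e-05]), 'joint_torque': array([-2.14201132e-04, -3.79903507e+01,  1.45961721e-01, -2.30599862e+01,
        1.20266157e-02,  1.33999923e-02,  1.17331808e-05]), 'eef_pos': array([245.67276966, 491.15044139, 193.98475288]), 'tool_rot': array([ 0.68803151,  0.16162898,  0.68834278, -0.16331853]), 'contact_force': array([-0.30351475, -0.15959274, -0.09612642]), 'torque': array([ 0.02126374, -0.03850554,  0.01248233]), 'grip_width': 1.0014430534797039}
scene {'intrinsics': array([[358.10781576,   0.        , 256.2886555 ],
       [  0.        , 358.10781576, 194.70617411],
       [  0.        ,   0.        ,   1.        ]]), 'camera_from_world': array([[-5.61576642e-01,  8.27398202e-01, -6.62497341e-03,
         2.98073894e+02],
       [ 5.78193626e-01,  3.86682409e-01, -7.18448917e-01,
        -2.18115791e+02]
[... 550 characters left out ...]
.86547333e-01,  7.79195986e-01, -5.98375892e-01,
         1.06561872e+03],
       [ 0.00000000e+00,  0.00000000e+00,  0.00000000e+00,
         1.00000000e+00]])}
wrist {'intrinsics': array([[292.7054762 ,   0.        , 253.69413963],
       [  0.        , 292.7054762 , 191.28441885],
       [  0.        ,   0.        ,   1.        ]]), 'camera_from_world': array([[ 4.46546858e-01,  8.94757681e-01, -2.14389665e-03,
        -5.48805380e+02],
       [ 8.47336573e-01, -4.22108265e-01,  3.22250438e-01,
        -4.15930426e+01],
       [ 2.87431098e-01, -1.45716523e-01, -9.46652026e-01,
         3.80423294e+02],
       [ 0.00000000e+00,  0.00000000e+00,  0.00000000e+00,
         1.00000000e+00]])}
```

View pics/scene0.png

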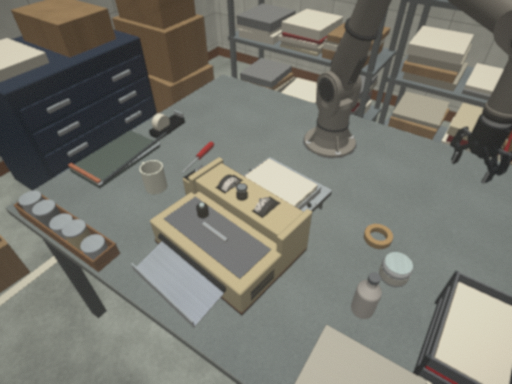

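View pics/side0.png

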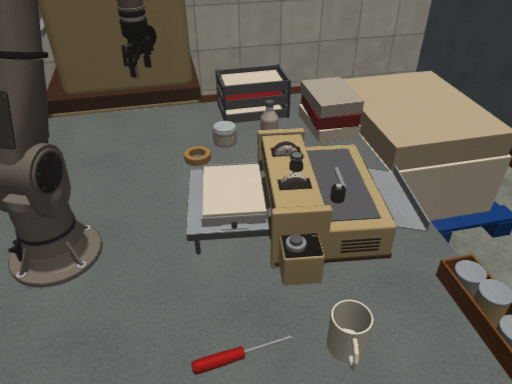

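View pics/wrist0.png

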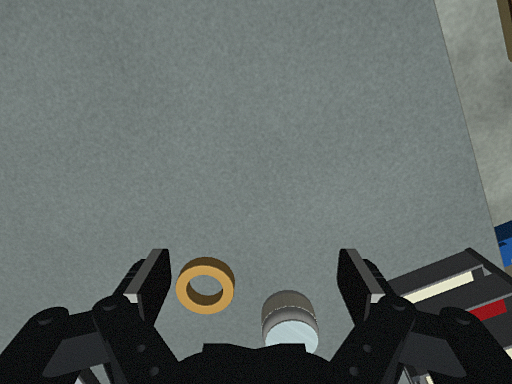

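```bash
cat > h.py <<'E'
import numpy as np,cv2
def load(n):
    c=np.load(n+"cal.npz");return c["K"],c["T"],np.load(n+".npy")
def pt(K,T,d,u,v,depth=None):
    z=d[int(round(v)),int(round(u))] if depth is None else depth
    c=np.array([(u-K[0,2])*z/K[0,0],(v-K[1,2])*z/K[1,1],z]);return T[:3,:3].T@(c-T[:3,3])
def ptz(K,T,u,v,zw):
    r=T[:3,:3].T@np.array([(u-K[0,2])/K[0,0],(v-K[1,2])/K[1,1],1]);o=-T[:3,:3].T@T[:3,3]
    return o+r*(zw-o[2])/r[2]
def proj(K,T,p):
    c=T[:3,:3]@np.asarray(p,float)+T[:3,3];return (K@c/c[2])[:2]
E
python3 - <<'E'
import cv2
a=cv2.imread("pics/side0.png")[115:295,180:420];cv2.imwrite("pics/sidez.png",cv2.resize(a,None,fx=3.3,fy=3.3,interpolation=cv2.INTER_CUBIC))
a=cv2.imread("pics/scene0.png")[140:310,140:340];cv2.imwrite("pics/scenez.png",cv2.resize(a,None,fx=3.5,fy=3.5,interpolation=cv2.INTER_CUBIC))
E
```

```text
(no output)
```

View pics/sidez.png

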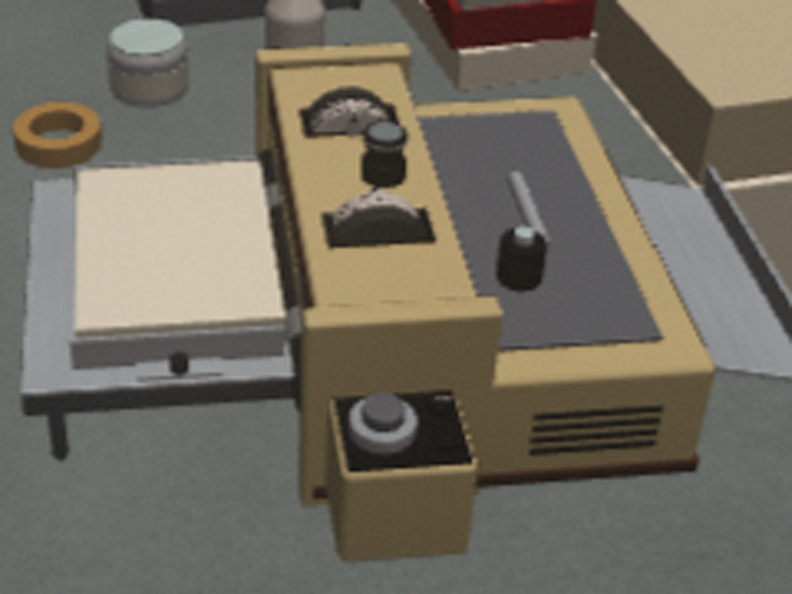

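View pics/scenez.png

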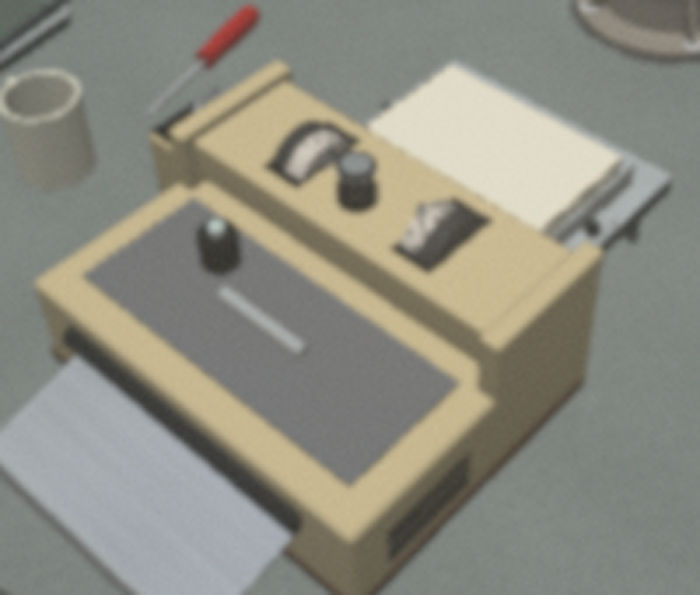

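Run:
```python
from h import *
K,T,d=load("side0")
Z=lambda x,y:(180+x/3.3,115+y/3.3)
for n,x,y,h in[("key",382,408,133),("loupetop",386,132,203),("headTR corner far",408,52,None),("head NL",258,58,None),("R front plate near",305,315,None),("R plate far",498,308,None),("plate mid r",400,311,None),("head top",300,200,165),("head top2",450,270,165),("stack",180,260,115),("Rband",375,205,None)]:
    u,v=Z(x,y); print(n,(round(u),round(v)),pt(K,T,d,u,v).round(1), ptz(K,T,u,v,h).round(1) if h else "")
K,T,d=load("scene0")
Z=lambda x,y:(140+x/3.5,140+y/3.5)
for n,x,y,h in[("loupetop",357,165,203),("stack",500,150,115)]:
    u,v=Z(x,y); print(n,(round(u),round(v)),pt(K,T,d,u,v).round(1), ptz(K,T,u,v,h).round(1) if h else "")
```

```text
key (296, 239) [ 532.9 -215.3  133.9] [ 533.3 -214.4  133. ]
loupetop (297, 155) [593.8 -11.  204.5] [594.5  -8.8 203. ]
headTR corner far (304, 131) [765.9 443.2  -2.1] 
head NL (258, 133) [539.8 169.2 172.2] 
R front plate near (272, 210) [ 496.8 -157.4  170.3] 
R plate far (331, 208) [ 649.7 -115.4  113.5] 
plate mid r (301, 209) [ 557.3 -168.4  171. ] 
head top (271, 176) [526.6 -25.7 165.3] [526.8 -25.2 165. ]
head top2 (316, 197) [ 606.7 -124.9  162.7] [ 605.6 -127.7  165. ]
stack (235, 194) [439.6 -11.  114.9] [439.6 -11.  115. ]
Rband (294, 177) [569.6 -68.1 183.4] 
loupetop (242, 187) [593.9  -2.8 201.6] [595.   -1.9 203. ]
stack (283, 183) [433.2  35.1 115.5] [432.8  34.8 115. ]
```

```bash
cat >> h.py <<'E'
from scipy.spatial.transform import Rotation as Ro
def toolR(s):
    w,x,y,z=s["tool_rot"];return Ro.from_quat([x,y,z,w]).as_matrix()
def cap(n,tag):
    from workcell import sensors,imaging
    s=sensors.get_state();c=imaging.calibration(n);p,d=imaging.capture(n)
    cv2.imwrite(f"pics/{tag}.png",p);np.save(tag+".npy",d);np.savez(tag+"cal.npz",K=c["intrinsics"],T=c["camera_from_world"])
    return s,p,d
E
python3 - <<'E'
from h import *
from workcell import sensors
s=sensors.get_state();R=toolR(s);print(R.round(3));K,T,d=load("wrist0")
o=-T[:3,:3].T@T[:3,3];print(o,"cam in tool",R.T@(o-s["eef_pos"]),"axes in tool",(R.T@T[:3,:3].T).round(3))
E
```

```text
[[-0.001  0.447  0.894]
 [-0.002  0.894 -0.447]
 [-1.    -0.002  0.   ]]
[170.9651389  528.92502121 372.35527635] cam in tool [-1.78111168e+02 -1.70480643e-01 -8.36976221e+01] axes in tool [[ 0.    -0.322  0.947]
 [ 1.     0.001 -0.   ]
 [-0.001  0.947  0.322]]
```

>>> {"method": "arm_command", "body": {
  "deltas": [
    [[-0.03, 0, 0.03, 0, 0], [-0.06, -0.02, 0.05, 0, 0], [-0.065, -0.05, 0.075, 0, 0], [-0.065, -0.075, 0.105, -5, 0], [-0.065, -0.1, 0.135, -10, 0], [-0.065, -0.12, 0.165, -15, 0], [-0.065, -0.14, 0.195, -19, 0], [-0.065, -0.16, 0.223, -19, 0]]
  ]
}}

```text
clock: 0.82
eef_pos: [374.5, 246.9, 260.0]
tool_rot: [0.706, 0.046, 0.706, -0.046]
contact_force: [1.5, 0.0, -0.6]
grip_width: -0.001
```

>>> {"method": "arm_command", "body": {
  "deltas": [
    [[0, -0.033, 0.022, 0, 0], [0, -0.066, 0.045, 0, 0], [0, -0.098, 0.067, 0, 0], [0, -0.13, 0.09, 0, 0], [0, -0.163, 0.112, 0, 0], [0, -0.196, 0.134, 0, 0], [0, -0.228, 0.156, 0, 0], [0, -0.228, 0.156, 0, 0]]
  ]
}}

```text
clock: 1.48
eef_pos: [500.3, -8.4, 259.9]
tool_rot: [0.706, 0.049, 0.704, -0.055]
contact_force: [-0.4, -0.7, -0.1]
grip_width: -0.002
```

Run:
```python
from h import *
s,p,d=cap("wrist","w1");print(s["clock"],s["eef_pos"].round(1),toolR(s).round(3))
```

```text
1.4833 [500.3  -8.4 259.9] [[ 0.002  0.147  0.989]
 [-0.008  0.989 -0.147]
 [-1.    -0.007  0.003]]
```

View pics/w1.png

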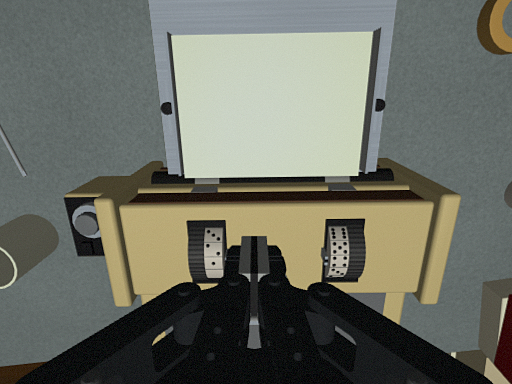

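Run:
```python
import cv2
a=cv2.imread("pics/w1.png")[205:300,170:385];cv2.imwrite("pics/w1z.png",cv2.resize(a,None,fx=3.7,fy=5,interpolation=cv2.INTER_CUBIC))
```

```text
(no output)
```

View pics/w1z.png

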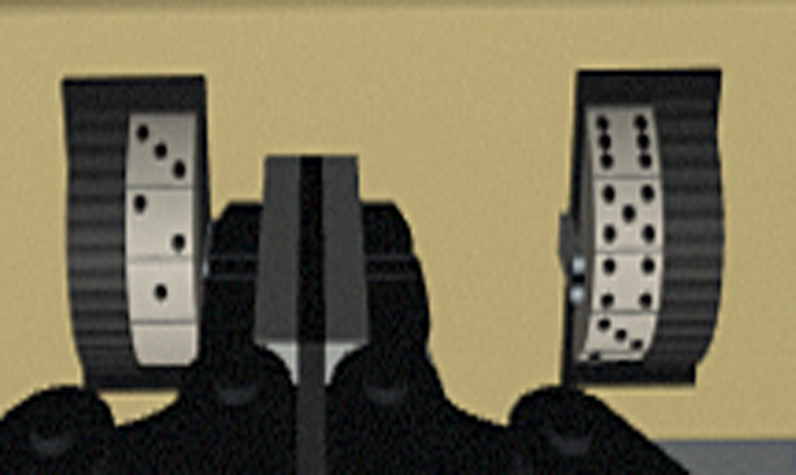

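>>> {"method": "arm_command", "body": {
  "deltas": [
    [[0, 0, 0.03, 0, 0], [0, 0, 0.05, 0, 0], [0, 0, 0.05, 0, 0], [0, 0, 0.05, 0, 0]]
  ]
}}

```text
clock: 1.87
eef_pos: [547.9, -2.8, 259.1]
tool_rot: [0.705, 0.046, 0.706, -0.046]
contact_force: [0.5, 0.1, -0.4]
grip_width: 0.004
```

Run:
```python
from h import *
s,p,d=cap("wrist","w2");print(s["clock"],s["eef_pos"].round(1),toolR(s).round(3))
a=p[140:250,170:385];cv2.imwrite("pics/w2z.png",cv2.resize(a,None,fx=3.7,fy=5,interpolation=cv2.INTER_CUBIC))
```

```text
1.8667 [547.9  -2.8 259.1] [[-0.002  0.13   0.991]
 [ 0.     0.991 -0.13 ]
 [-1.    -0.    -0.002]]
```

View pics/w2z.png

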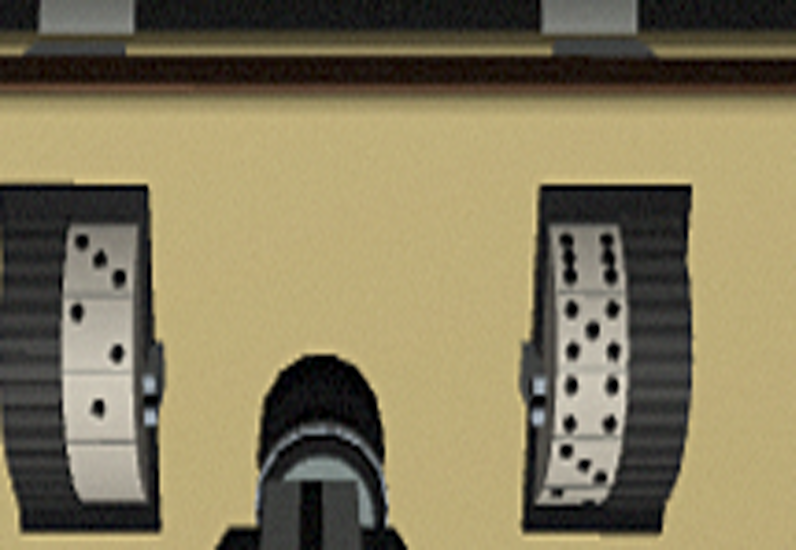

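View pics/w2.png

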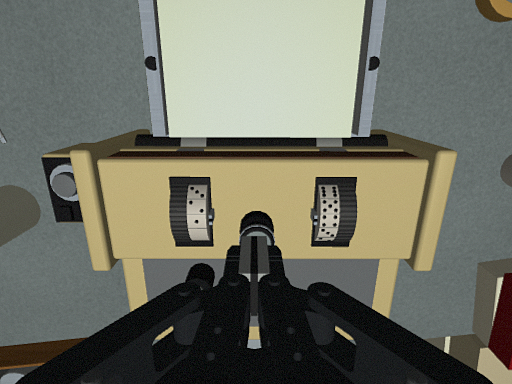

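Run:
```python
from h import *
from scipy.optimize import least_squares
K,T,d=load("w2")
Rt=T[:3,:3].T;o=-Rt@T[:3,3]
v,u=np.mgrid[150:270,60:450];z=d[150:270,60:450]
P=np.stack([(u-K[0,2])*z/K[0,0],(v-K[1,2])*z/K[1,1],z],-1)@Rt.T+o
print("head z",np.median(P[20:40,100:120,2]),)
key=pt(K,T,d,64,182);print("key",key, ptz(K,T,64,182,133))
# yaw: front edge of head: use dark/beige brown edges: head plates
for a in [(83,152),(449,152),(95,268),(432,268)]: print(a,pt(K,T,d,*a).round(1))
# bands in world
yaw=np.arctan2(-0.13,0.991)
c,s=np.cos(yaw),np.sin(yaw);F=np.stack([P[...,0]*c+P[...,1]*s,-P[...,0]*s+P[...,1]*c,P[...,2]],-1)
for nm,(u0,u1),rng in[("R",(174,185),(-1,0)),("L",(341,354),0)]:
    m=(u>=u0)&(u<=u1)&(P[...,2]>168)&(P[...,2]<195)&(v>170)&(v<252);Q=F[m]
    r=least_squares(lambda p:np.hypot(Q[:,0]-p[0],Q[:,2]-p[1])-36,[590,150],loss="soft_l1")
    r2=least_squares(lambda p:np.hypot(Q[:,0]-p[0],Q[:,2]-150)-36,[590],loss="soft_l1")
    print(nm,r.x,r2.x,np.abs(r.fun).mean(),len(Q),Q[:,1].min(),Q[:,1].max(),np.median(Q[:,1]),Q[:,2].max())
```

```text
head z 164.8857942893903
key [ 529.90769318 -208.18283592  133.26972455] [ 529.96499442 -208.37471758  133.        ]
(83, 152) [ 496.4 -154.4  170.9]
(449, 152) [539.9 179.1 171. ]
(95, 268) [ 616.8 -179.8  172.1]
(432, 268) [ 7.906e+02  2.765e+02 -3.000e-01]
R [575.18788217 149.12004872] [575.6889037] 0.5199319238303963 672 -11.059171120790666 4.381799562714178 -2.0525914992623697 187.0241010166539
L [575.33317438 149.05218782] [576.00976404] 0.5141581552226863 760 149.82312239226212 165.20696988710242 157.39556484975296 186.47330921700498
```

Run:
```python
from h import *
K,T,d=load("w2");c,s=.9915,-.1303
W=lambda f:np.array([f[0]*c-f[1]*s,f[0]*s+f[1]*c,f[2]])
print(W((575.5,-2.5,150)))
for f in[(575.5,14.5,184.5),(575.5,140.5,184.5),(575.5,-2.5,186),(575.5,157.5,186)]:
    p=proj(K,T,W(f));print(p,(p-[170,140])*[3.7,5])
```

```text
[570.2825 -77.4664 150.    ]
[196.40715308 221.18429848] [ 97.70646641 405.92149242]
[329.81823238 221.31709936] [591.32745981 406.58549678]
[178.0216005  221.83135789] [ 29.67992184 409.15678945]
[348.30790184 222.00105336] [659.7392368  410.00526682]
```

>>> {"method": "arm_command", "body": {
  "deltas": [
    [[0, -0.037, 0.01, 0, 0], [0, -0.074, 0.024, 0, 0], [0.03, -0.074, 0.024, 0, 0], [0.05, -0.074, 0.024, 0, 0], [0.064, -0.074, 0.024, 0, 0], [0.064, -0.074, 0.024, 0, 0], [0.064, -0.074, 0.024, 0, 0]]
  ]
}}

```text
clock: 2.5
eef_pos: [561.0, -79.4, 196.0]
tool_rot: [0.705, 0.047, 0.706, -0.046]
contact_force: [0.3, -0.3, 0.8]
grip_width: 0.002
```

```bash
cat >> h.py <<'E'
def F(p):
    c,s=.9915,-.1303;return np.array([p[0]*c+p[1]*s,-p[0]*s+p[1]*c,p[2]])
E
python3 - <<'E'
from h import *
s,p,d=cap("side","s3");print(s["clock"],F(s["eef_pos"]).round(1),toolR(s).round(3),s["contact_force"])
a=p[110:230,220:360];cv2.imwrite("pics/s3z.png",cv2.resize(a,None,fx=5,fy=5,interpolation=cv2.INTER_CUBIC))
s,p,d=cap("wrist","w3");cv2.imwrite("pics/w3z.png",cv2.resize(p[100:300,150:400],None,fx=3,fy=3,interpolation=cv2.INTER_CUBIC))
E
```

```text
2.5 [566.6  -5.6 196. ] [[-0.002  0.131  0.991]
 [ 0.001  0.991 -0.131]
 [-1.     0.001 -0.002]] [ 0.323738   -0.25765682  0.8136767 ]
```

View pics/s3z.png

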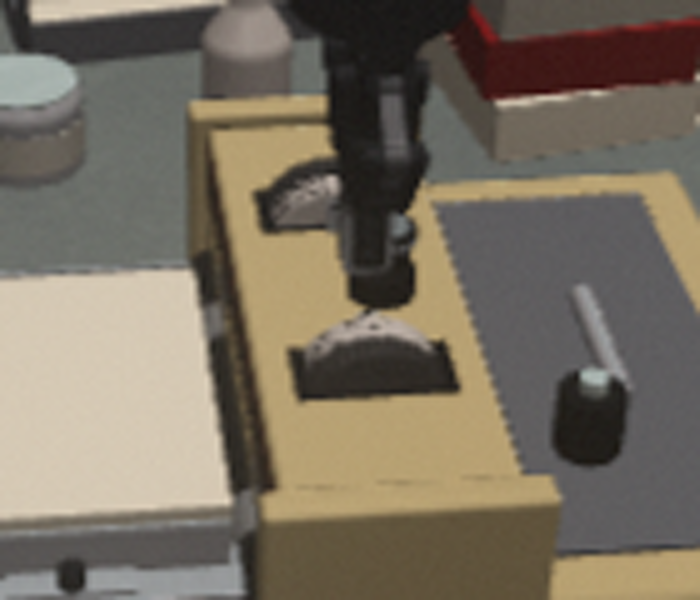

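View pics/w3z.png

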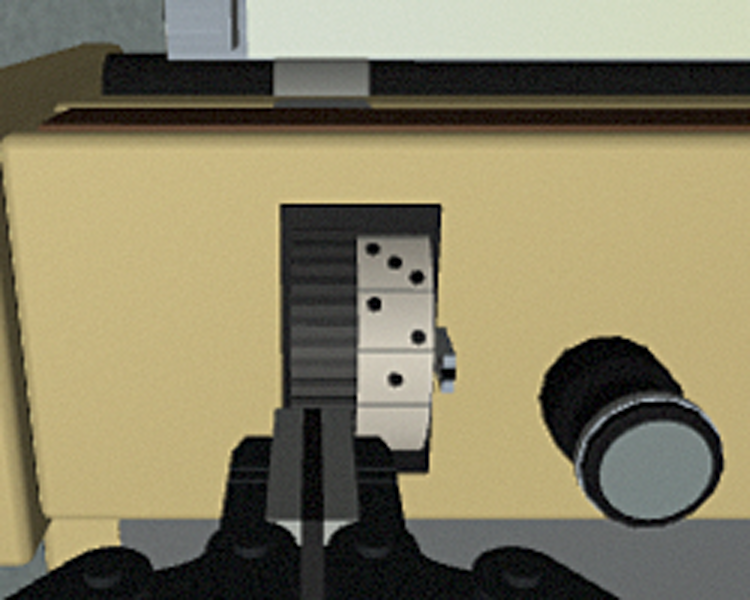

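Run:
```python
from h import *
c,s=.9915,-.1303
W=lambda f:np.array([f[0]*c-f[1]*s,f[0]*s+f[1]*c,f[2]])
K,T,d=load("s3")
for f in[(566.6,-5.6,196),(575.5,-2.5,186),(575.5,14.5,184.5)]:print((proj(K,T,W(f))-[220,110])*5)
print(F(pt(K,T,d,220+365/5,110+262/5)),F(pt(K,T,d,220+345/5,110+255/5)))
K,T,d=load("w3")
for f in[(566.6,-5.6,196),(577.6,-5.6,196),(555.6,-5.6,196),(575.5,-2.5,186),(575.5,14.5,184.5)]:print((proj(K,T,W(f))-[150,100])*3)
for q in[(295,415),(295,440),(295,500),(345,440)]:print(q,F(pt(K,T,d,150+q[0]/3,100+q[1]/3)))
```

```text
[358.30413731 329.54924483]
[375.71468778 342.4303945 ]
[369.71883794 323.70366285]
[565.55893227 -19.43260814 241.74384578] [558.05967134 -11.28296261 240.51150845]
[311.81165868 365.47980926]
[311.77002603 409.60063912]
[311.85482638 319.73217658]
[324.78954868 381.92780297]
[395.77162529 379.20543551]
(295, 415) [556.43416386  -8.57343873 238.49225822]
(295, 440) [555.7428617   -8.39994045 248.37380223]
(295, 500) [555.85232157  -8.10670747 265.47054054]
(345, 440) [ 5.55156758e+02 -2.91986626e-01  2.49400016e+02]
```

Run:
```python
from h import *
for n,us,vs in[("w3",[244,248,260,264],range(228,246,2)),("s3",[290,293,296],range(156,172,1))]:
    K,T,d=load(n)
    for u in us:
        print(n,u,[(v,*F(pt(K,T,d,u,v)).round(0).astype(int)) for v in vs])
```

```text
w3 244 [(228, np.int64(586), np.int64(-13), np.int64(166)), (230, np.int64(588), np.int64(-13), np.int64(166)), (232, np.int64(589), np.int64(-13), np.int64(166)), (234, np.int64(591), np.int64(-13), np.int64(166)), (236, np.int64(557), np.int64(-11), np.int64(236)), (238, np.int64(556), np.int64(-11), np.int64(239)), (240, np.int64(557), np.int64(-11), np.int64(240)), (242, np.int64(556), np.int64(-11), np.int64(243)), (244, np.int64(556), np.int64(-11), np.int64(246))]
w3 248 [(228, np.int64(577), np.int64(-10), np.int64(184)), (230, np.int64(579), np.int64(-10), np.int64(184)), (232, np.int64(579), np.int64(-10), np.int64(186)), (234, np.int64(581), np.int64(-10), np.int64(185)), (236, np.int64(557), np.int64(-9), np.int64(236)), (238, np.int64(556), np.int64(-9), np.int64(238)), (240, np.int64(556), np.int64(-9), np.int64(241)), (242, np.int64(556), np.int64(-9), np.int64(243)), (244, np.int64(556), np.int64(-9), np.int64(245))]
w3 260 [(228, np.int64(576), np.int64(-1), np.int64(185)), (230, np.int64(578), np.int64(-1), np.int64(185)), (232, np.int64(580), np.int64(-1), np.int64
[... 2573 characters left out ...]
, np.int64(-14), np.int64(249)), (159, np.int64(572), np.int64(-19), np.int64(250)), (160, np.int64(572), np.int64(-20), np.int64(248)), (161, np.int64(573), np.int64(-16), np.int64(243)), (162, np.int64(572), np.int64(-22), np.int64(244)), (163, np.int64(574), np.int64(-10), np.int64(233)), (164, np.int64(587), np.int64(58), np.int64(185)), (165, np.int64(587), np.int64(58), np.int64(182)), (166, np.int64(588), np.int64(58), np.int64(179)), (167, np.int64(587), np.int64(55), np.int64(178)), (168, np.int64(588), np.int64(57), np.int64(174)), (169, np.int64(588), np.int64(57), np.int64(171)), (170, np.int64(588), np.int64(56), np.int64(168)), (171, np.int64(588), np.int64(54), np.int64(167))]
```

View pics/s3.png

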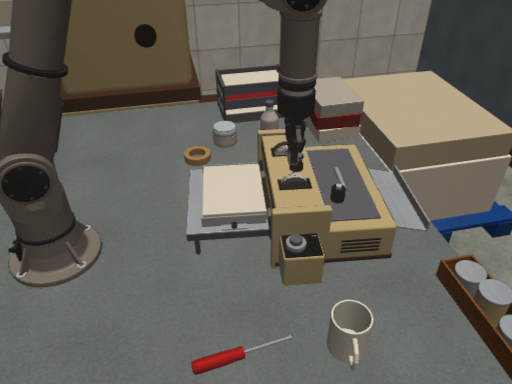

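>>> {"method": "arm_command", "body": {
  "deltas": [
    [[0.01, 0, 0, 0, 0], [0.02, 0, 0, 0, 0], [0.028, 0, 0, 0, 0], [0.028, 0, 0, 0, 0]]
  ]
}}

```text
clock: 2.93
eef_pos: [560.4, -80.0, 165.6]
tool_rot: [0.704, 0.047, 0.707, -0.047]
contact_force: [0.1, -0.5, -0.7]
grip_width: -0.001
```

Run:
```python
from h import *
s,p,d=cap("side","s4");print(s["clock"],F(s["eef_pos"]).round(1),toolR(s).round(3),s["contact_force"])
a=p[110:230,220:360];cv2.imwrite("pics/s4z.png",cv2.resize(a,None,fx=5,fy=5,interpolation=cv2.INTER_CUBIC))
```

```text
2.9333 [566.   -6.3 165.6] [[-0.005  0.132  0.991]
 [ 0.001  0.991 -0.132]
 [-1.     0.    -0.005]] [ 0.1052088  -0.48630391 -0.67139843]
```

View pics/s4z.png

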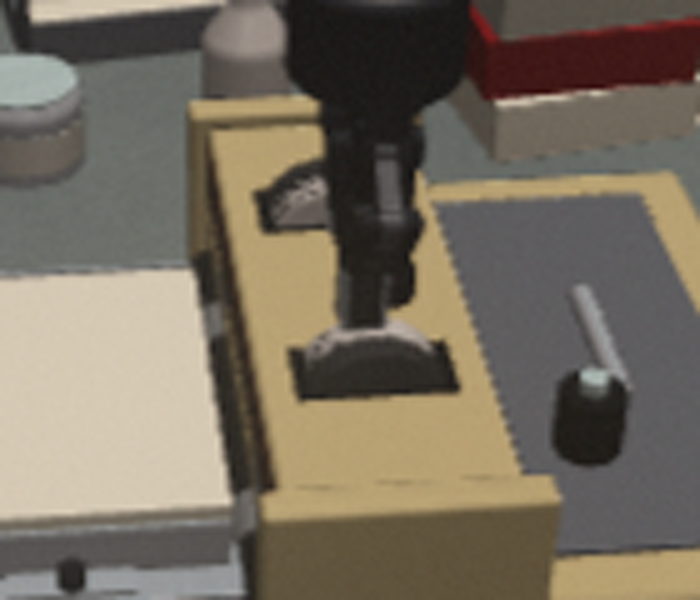

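>>> {"method": "arm_command", "body": {
  "deltas": [
    [[0.008, 0, 0.001, 0, 0], [0.013, 0, 0.001, 0, 0], [0.013, 0, 0.001, 0, 0]]
  ]
}}

```text
clock: 3.23
eef_pos: [562.3, -80.5, 153.6]
tool_rot: [0.705, 0.047, 0.706, -0.047]
contact_force: [0.1, -0.6, -0.1]
grip_width: -0.001
```

Run:
```python
from h import *
K,T,d=load("s4")
for u in (289,292,295): print(u,[(v,*F(pt(K,T,d,u,v)).round(0).astype(int).tolist()) for v in range(168,182)])
```

```text
289 [(168, 559, -11, 222), (169, 559, -12, 220), (170, 558, -17, 220), (171, 558, -17, 218), (172, 559, -12, 212), (173, 559, -16, 211), (174, 558, -17, 209), (175, 559, -12, 204), (176, 564, 15, 181), (177, 563, 9, 183), (178, 563, 7, 181), (179, 562, 2, 182), (180, 562, -2, 182), (181, 561, -6, 182)]
292 [(168, 564, -17, 226), (169, 564, -18, 224), (170, 564, -21, 223), (171, 565, -15, 216), (172, 565, -19, 216), (173, 565, -16, 212), (174, 565, -17, 209), (175, 567, -8, 200), (176, 571, 13, 183), (177, 570, 7, 184), (178, 569, 2, 185), (179, 568, -5, 187), (180, 568, -5, 184), (181, 568, -8, 183)]
295 [(168, 571, -18, 226), (169, 571, -19, 224), (170, 571, -19, 221), (171, 571, -17, 217), (172, 571, -19, 216), (173, 572, -18, 212), (174, 572, -17, 209), (175, 573, -11, 202), (176, 578, 14, 181), (177, 576, 3, 186), (178, 576, 2, 184), (179, 575, -3, 185), (180, 574, -8, 185), (181, 574, -8, 183)]
```

>>> {"method": "arm_command", "body": {
  "deltas": [
    [[0.003, 0, 0, 0, 0], [0.005, 0, 0, 0, 0], [0.006, 0, 0, 0, 0], [0.006, 0, 0, 0, 0]]
  ]
}}

```text
clock: 3.57
eef_pos: [563.3, -80.8, 149.6]
tool_rot: [0.706, 0.047, 0.705, -0.047]
contact_force: [-1.4, 0.6, 1.2]
grip_width: -0.002
```

>>> {"method": "arm_command", "body": {
  "deltas": [
    [[0.001, 0, 0, 0, 0], [0.002, 0, 0, 0, 0], [0.002, 0, 0, 0, 0]]
  ]
}}

```text
clock: 3.82
eef_pos: [564.4, -81.0, 149.4]
tool_rot: [0.707, 0.047, 0.704, -0.047]
contact_force: [-1.7, 0.5, 8.0]
grip_width: -0.005
```

>>> {"method": "arm_command", "body": {
  "deltas": [
    [[0.0015, 0, 0, 0, 0], [0.0015, 0, 0.003, 0, 0], [0.0015, 0, 0.006, 0, 0], [0.0015, 0, 0.009, 0, 0], [0.0015, 0, 0.012, 0, 0], [0.0015, 0, 0.014, 0, 0], [0.0015, 0, 0.014, 0, 0]]
  ]
}}

```text
clock: 4.4
eef_pos: [579.6, -82.9, 149.2]
tool_rot: [0.708, 0.047, 0.703, -0.047]
contact_force: [-0.1, 0.3, 10.2]
grip_width: 0.001
```

>>> {"method": "arm_command", "body": {
  "deltas": [
    [[-0.01, 0, 0, 0, 0], [-0.02, 0, -0.015, 0, 0], [-0.02, 0, -0.03, 0, 0], [-0.02, 0, -0.03, 0, 0]]
  ]
}}

```text
clock: 4.73
eef_pos: [545.2, -78.6, 166.3]
tool_rot: [0.705, 0.047, 0.706, -0.047]
contact_force: [-0.9, 0.3, 0.2]
grip_width: -0.001
```

Run:
```python
from h import *
s,p,d=cap("wrist","w5");print(s["clock"],F(s["eef_pos"]).round(1),toolR(s).round(3),s["contact_force"])
cv2.imwrite("pics/w5z.png",cv2.resize(p[100:300,150:400],None,fx=3,fy=3,interpolation=cv2.INTER_CUBIC))
```

```text
4.7333 [550.8  -6.9 166.3] [[-0.001  0.132  0.991]
 [ 0.001  0.991 -0.132]
 [-1.     0.001 -0.001]] [-0.85010451  0.27970375  0.15254496]
```

View pics/w5z.png

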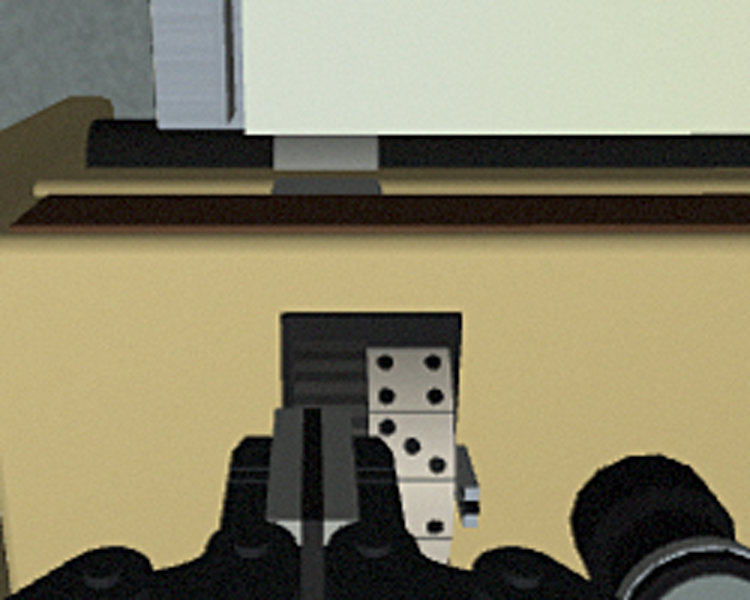

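>>> {"method": "arm_command", "body": {
  "deltas": [
    [[0.0, 0, 0.013, 0, 0], [0.008, 0, 0.013, 0, 0], [0.014, 0, 0.013, 0, 0], [0.017, 0, 0.013, 0, 0], [0.0185, 0, 0.013, 0, 0], [0.02, 0, 0.013, 0, 0], [0.02, 0, 0.013, 0, 0]]
  ]
}}

```text
clock: 5.37
eef_pos: [562.2, -80.5, 149.1]
tool_rot: [0.708, 0.047, 0.704, -0.046]
contact_force: [-2.6, 1.1, 15.5]
grip_width: -0.001
```

>>> {"method": "arm_command", "body": {
  "deltas": [
    [[0, 0, 0.003, 0, 0], [0, 0, 0.006, 0, 0], [0, 0, 0.009, 0, 0], [0, 0, 0.012, 0, 0], [0, 0, 0.014, 0, 0], [0, 0, 0.0145, 0, 0], [0, 0, 0.0145, 0, 0]]
  ]
}}

```text
clock: 5.95
eef_pos: [577.1, -82.5, 149.2]
tool_rot: [0.708, 0.047, 0.703, -0.046]
contact_force: [-2.1, 0.8, 15.2]
grip_width: -0.002
```

>>> {"method": "arm_command", "body": {
  "deltas": [
    [[-0.01, 0, 0, 0, 0], [-0.02, 0, -0.015, 0, 0], [-0.02, 0, -0.03, 0, 0], [-0.02, 0, -0.045, 0, 0], [-0.02, 0, -0.045, 0, 0], [-0.02, 0, -0.045, 0, 0]]
  ]
}}

```text
clock: 6.45
eef_pos: [529.1, -76.1, 165.0]
tool_rot: [0.705, 0.047, 0.706, -0.047]
contact_force: [0.2, 1.0, 0.1]
grip_width: 0.002
```

Run:
```python
from h import *
s,p,d=cap("wrist","w6");print(s["clock"],F(s["eef_pos"]).round(1),toolR(s).round(3),s["contact_force"])
cv2.imwrite("pics/w6z.png",cv2.resize(p[100:300,150:400],None,fx=3,fy=3,interpolation=cv2.INTER_CUBIC))
```

```text
6.45 [534.5  -6.5 165. ] [[-0.001  0.132  0.991]
 [ 0.001  0.991 -0.132]
 [-1.     0.    -0.001]] [0.2211073  1.02557783 0.14487007]
```

View pics/w6z.png

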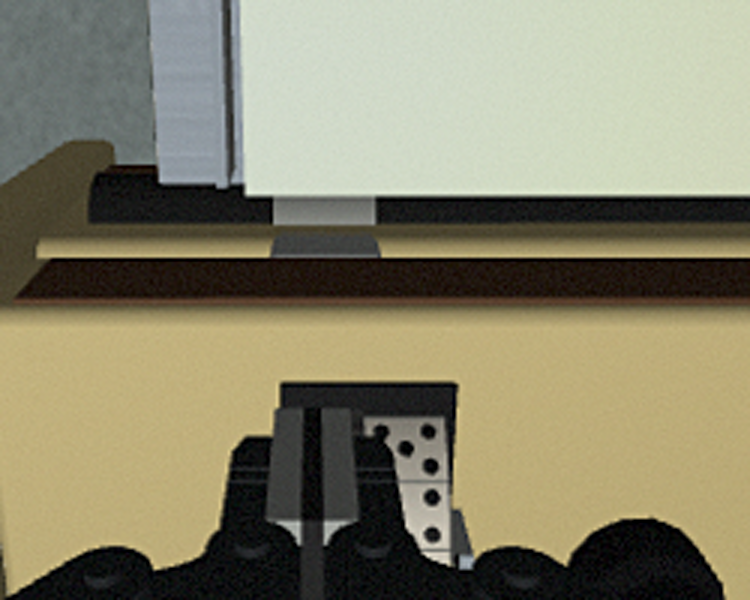

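>>> {"method": "arm_command", "body": {
  "deltas": [
    [[0.0, 0, 0.015, 0, 0], [0.0, 0, 0.03, 0, 0], [0.008, 0, 0.03, 0, 0], [0.014, 0, 0.03, 0, 0], [0.017, 0, 0.03, 0, 0], [0.0185, 0, 0.03, 0, 0], [0.019, 0, 0.03, 0, 0], [0.019, 0, 0.03, 0, 0]]
  ]
}}

```text
clock: 7.17
eef_pos: [560.7, -80.5, 149.1]
tool_rot: [0.707, 0.047, 0.704, -0.047]
contact_force: [-1.9, 1.1, 10.9]
grip_width: 0.001
```

>>> {"method": "arm_command", "body": {
  "deltas": [
    [[0, 0, 0.003, 0, 0], [0, 0, 0.006, 0, 0], [0, 0, 0.009, 0, 0], [0, 0, 0.012, 0, 0], [0, 0, 0.014, 0, 0], [0, 0, 0.0145, 0, 0], [0, 0, 0.0145, 0, 0]]
  ]
}}

```text
clock: 7.75
eef_pos: [575.6, -82.4, 149.4]
tool_rot: [0.707, 0.047, 0.704, -0.047]
contact_force: [-0.8, 0.0, 10.2]
grip_width: -0.001
```

>>> {"method": "arm_command", "body": {
  "deltas": [
    [[-0.01, 0, 0, 0, 0], [-0.03, 0, -0.01, 0, 0], [-0.06, 0, -0.025, 0, 0], [-0.09, 0.02, -0.035, 0, 0], [-0.11, 0.05, -0.035, 0, 0], [-0.11, 0.075, -0.035, 0, 0], [-0.11, 0.075, -0.035, 0, 0], [-0.11, 0.075, -0.035, 0, 0]]
  ]
}}

```text
clock: 8.42
eef_pos: [548.5, -0.7, 256.0]
tool_rot: [0.705, 0.045, 0.706, -0.045]
contact_force: [-0.6, -0.8, -0.3]
grip_width: -0.0
```

Run:
```python
from h import *
s,p,d=cap("wrist","w7");print(s["clock"],F(s["eef_pos"]).round(1),toolR(s).round(3),s["contact_force"])
a=p[140:250,170:385];cv2.imwrite("pics/w7z.png",cv2.resize(a,None,fx=3.7,fy=5,interpolation=cv2.INTER_CUBIC))
```

```text
8.4167 [543.9  70.7 256. ] [[-0.002  0.127  0.992]
 [ 0.001  0.992 -0.127]
 [-1.     0.    -0.002]] [-0.62502738 -0.83986786 -0.27249671]
```

View pics/w7z.png

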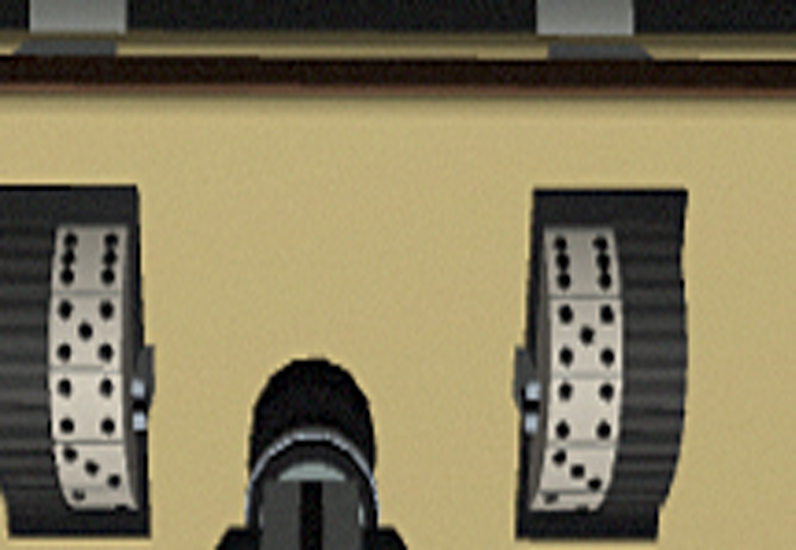

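View pics/w7.png

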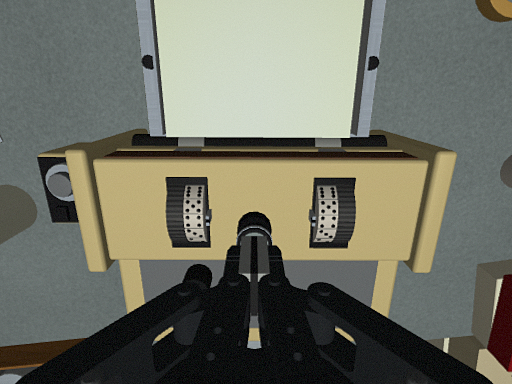

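Run:
```python
from h import *
K,T,d=load("w7")
from workcell import sensors
s=sensors.get_state();R=toolR(s)
v,u=np.mgrid[230:384,0:512];z=d[230:384]
P=np.stack([(u-K[0,2])*z/K[0,0],(v-K[1,2])*z/K[1,1],z],-1)@T[:3,:3]+(-T[:3,:3].T@T[:3,3])
t=(P-s["eef_pos"])@R
m=(z>0)&(z<190)
t=t[m];h=-t[:,0]
for a in range(30,150,8):
    q=t[(h>=a)&(h<a+8)]
    if len(q):print(a,len(q),"y",q[:,1].min().round(),q[:,1].max().round(),"z",q[:,2].min().round(),q[:,2].max().round())
```

```text
38 221 y -10.0 15.0 z -12.0 -7.0
46 437 y -11.0 16.0 z -12.0 -7.0
54 506 y -11.0 16.0 z -13.0 -7.0
62 532 y -11.0 16.0 z -13.0 -7.0
70 710 y -16.0 21.0 z -14.0 11.0
78 1885 y -31.0 35.0 z -15.0 12.0
86 4956 y -38.0 43.0 z -16.0 11.0
94 3756 y -44.0 48.0 z -18.0 10.0
102 6091 y -50.0 54.0 z -19.0 10.0
110 7720 y -57.0 61.0 z -19.0 3.0
118 6329 y -59.0 64.0 z -20.0 -8.0
126 579 y -16.0 21.0 z -22.0 -18.0
```

Run:
```python
from h import *
from workcell import sensors
s=sensors.get_state();print(s["joints"].round(2),s["clock"])
K,T,d=load("w7");print(d[182,60])
for u,v in[(60,183),(56,178),(64,188)]:print(F(pt(K,T,d,u,v)),F(ptz(K,T,u,v,133)))
p=cv2.imread("pics/w7.png");cv2.imwrite("pics/w7k.png",cv2.resize(p[130:250,20:130],None,fx=5,fy=5,interpolation=cv2.INTER_CUBIC))
```

```text
[-0.37  0.3   0.47  1.41 -0.13  1.46  1.53] 8.4667
314.16385
[ 554.17519281 -138.20239112  132.08615158] [ 553.89216001 -137.57112217  133.        ]
[ 548.29090868 -140.64061406  133.06812398] [ 548.31074547 -140.68837778  133.        ]
[ 560.00926587 -135.39452353  131.5645946 ] [ 559.53779671 -134.41799807  133.        ]
```

View pics/w7k.png

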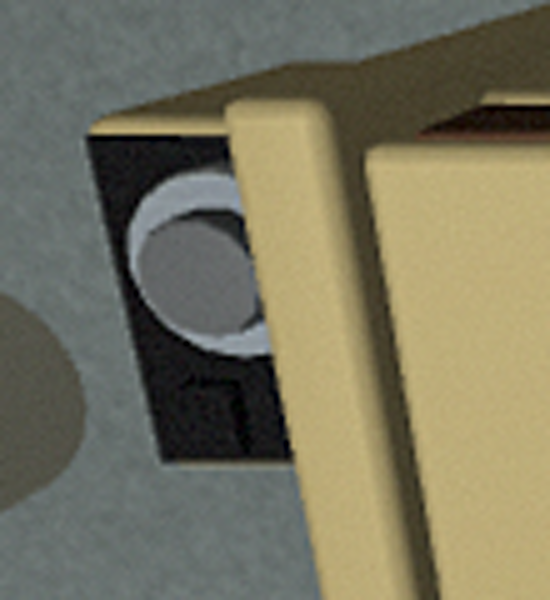

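>>> {"method": "arm_command", "body": {
  "deltas": [
    [[0, -0.03, 0.002, 7, 0], [0, -0.06, 0.004, 14, 0], [0, -0.09, 0.006, 21, 0], [0, -0.12, 0.008, 28, 0], [0, -0.15, 0.01, 35, 0], [0, -0.18, 0.011, 42, 0], [0, -0.208, 0.012, 49, 0], [0, -0.208, 0.012, 56, 0]]
  ]
}}

```text
clock: 9.13
eef_pos: [528.7, -221.7, 256.3]
tool_rot: [0.597, 0.376, 0.597, -0.382]
contact_force: [-1.0, -1.2, -0.2]
grip_width: 0.001
```

>>> {"method": "arm_command", "body": {
  "deltas": [
    [[0, 0, 0, 7, 0], [0, 0, 0, 14, 0], [0, 0, 0, 21, 0], [0, 0, 0, 28, 0], [0, 0, 0, 34, 0], [0, 0, 0, 34, 0], [0, 0, 0, 34, 0]]
  ]
}}

```text
clock: 9.72
eef_pos: [532.4, -212.2, 256.0]
tool_rot: [-0.466, -0.531, -0.466, 0.533]
contact_force: [-0.1, -1.3, -0.1]
grip_width: 0.001
```

Run:
```python
from h import *
s,p,d=cap("wrist","w8");print(s["clock"],F(s["eef_pos"]).round(1),toolR(s).round(3),s["contact_force"],s["joints"].round(2))
s,p,d=cap("side","s8")
```

```text
9.7167 [ 555.6 -141.   256. ] [[-0.002  0.991 -0.132]
 [-0.    -0.132 -0.991]
 [-1.    -0.002  0.001]] [-0.0957181  -1.27213257 -0.07825596] [-0.22  0.42  0.85  1.35 -0.31  1.51  0.47]
```

View pics/w8.png

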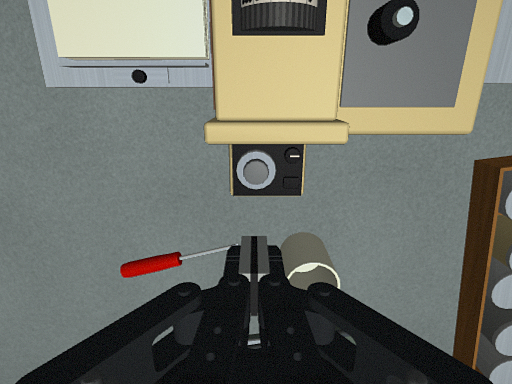

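View pics/s8.png

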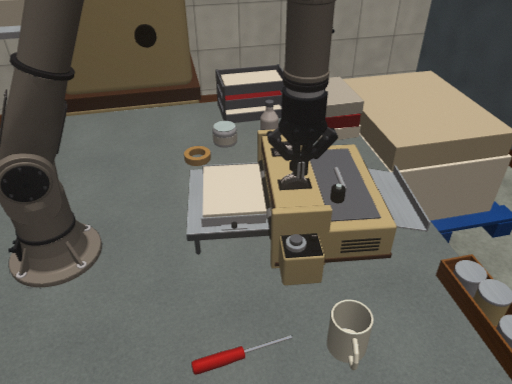

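Run:
```python
from h import *
K,T,d=load("w8")
p=cv2.imread("pics/w8.png");cv2.imwrite("pics/w8k.png",cv2.resize(p[120:220,200:320],None,fx=6,fy=6,interpolation=cv2.INTER_CUBIC))
v,u=np.mgrid[145:200,230:290];z=d[145:200,230:290]
P=np.stack([(u-K[0,2])*z/K[0,0],(v-K[1,2])*z/K[1,1],z],-1)@T[:3,:3]+(-T[:3,:3].T@T[:3,3])
c,s=.9915,-.1303
f=np.stack([P[...,0]*c+P[...,1]*s,-P[...,0]*s+P[...,1]*c,P[...,2]],-1)
m=(P[...,2]>129)&(P[...,2]<137);print(m.sum(),f[m].mean(0),f[m].min(0),f[m].max(0))
for q in [(256,160),(256,173),(256,140),(256,135),(256,125)]:print(q,F(pt(K,T,d,*q)).round(1))
```

```text
500 [ 556.58574246 -139.32612857  132.09791279] [ 543.25541484 -152.92065765  129.05400002] [ 570.15416766 -126.42235424  134.09241722]
(256, 160) [ 557.2 -127.1  127.8]
(256, 173) [ 557.2 -139.9  133.4]
(256, 140) [556.9 -98.9 171.8]
(256, 135) [556.9 -94.4 172.4]
(256, 125) [556.9 -85.9 170.7]
```

View pics/w8k.png

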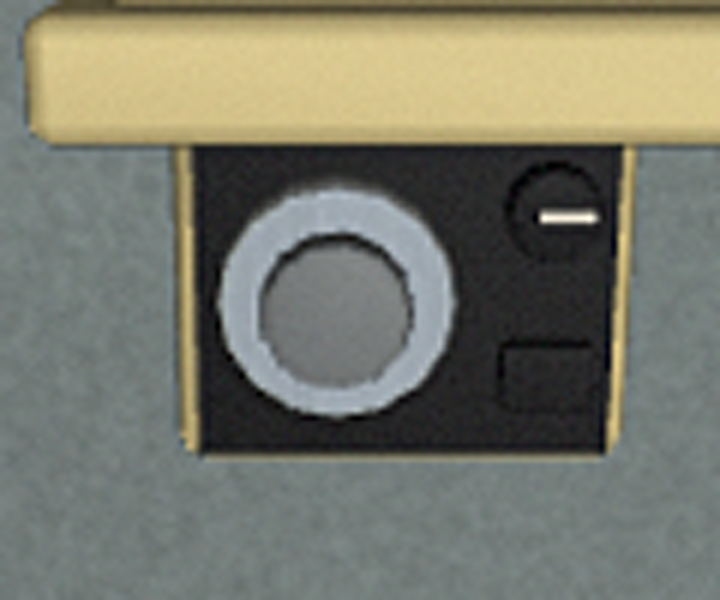

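>>> {"method": "arm_command", "body": {
  "deltas": [
    [[0.02, 0, -0.001, 0, 0], [0.045, 0, -0.001, 0, 0], [0.065, 0, -0.001, 0, 0], [0.076, 0, -0.001, 0, 0], [0.076, 0, -0.001, 0, 0], [0.076, 0, -0.001, 0, 0]]
  ]
}}

```text
clock: 10.32
eef_pos: [533.7, -210.1, 180.7]
tool_rot: [-0.466, -0.532, -0.466, 0.532]
contact_force: [-0.5, -0.3, -0.8]
grip_width: -0.001
```

Run:
```python
from h import *
s,p,d=cap("side","s9");print(s["clock"],F(s["eef_pos"]).round(1),toolR(s).round(3),s["contact_force"])
a=p[150:290,220:380];cv2.imwrite("pics/s9z.png",cv2.resize(a,None,fx=4,fy=4,interpolation=cv2.INTER_CUBIC))
```

```text
10.3167 [ 556.6 -138.8  180.7] [[-0.     0.991 -0.131]
 [ 0.    -0.131 -0.991]
 [-1.    -0.     0.   ]] [-0.54584189 -0.25896339 -0.75848133]
```

View pics/s9z.png

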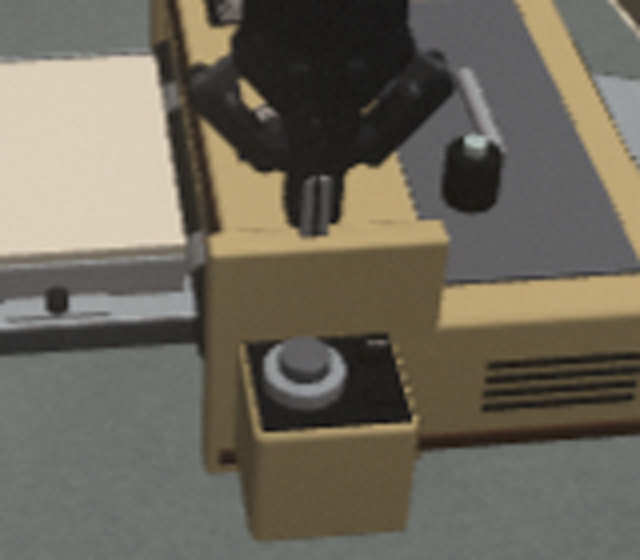

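Run:
```python
from h import *
K,T,d=load("s9")
for u in (294,299,303): print(u,[(v,*F(pt(K,T,d,u,v)).round(0).astype(int).tolist()) for v in range(194,212)])
W=lambda f:np.array([f[0]*.9915+f[1]*.1303,-f[0]*.1303+f[1]*.9915,f[2]])
print((proj(K,T,W((556.6,-138.8,142)))-[220,150])*4)
s,p,d=cap("side","s10");print(s["clock"],F(s["eef_pos"]))
K,T,_=load("s10")
for u in (294,299,303): print(u,[(v,*F(pt(K,T,d,u,v)).round(0).astype(int).tolist()) for v in range(194,212)])
```

```text
294 [(194, 546, -151, 258), (195, 548, -143, 249), (196, 547, -145, 248), (197, 548, -143, 244), (198, 548, -144, 243), (199, 549, -142, 238), (200, 548, -143, 237), (201, 548, -146, 237), (202, 548, -144, 233), (203, 548, -146, 231), (204, 548, -145, 228), (205, 549, -145, 225), (206, 549, -145, 223), (207, 549, -142, 218), (208, 560, -90, 172), (209, 559, -92, 171), (210, 558, -97, 173), (211, 558, -99, 172)]
299 [(194, 556, -148, 255), (195, 557, -148, 252), (196, 556, -149, 251), (197, 557, -149, 248), (198, 557, -149, 246), (199, 557, -149, 243), (200, 557, -149, 241), (201, 557, -148, 237), (202, 557, -149, 236), (203, 557, -149, 233), (204, 557, -150, 232), (205, 558, -148, 228), (206, 558, -148, 225), (207, 558, -147, 222), (208, 558, -149, 221), (209, 570, -94, 172), (210, 569, -97, 171), (211, 569, -98, 170)]
303 [(194, 564, -150, 256), (195, 565, -143, 248), (196, 565, -144, 246), (197, 566, -142, 242), (198, 566, -143, 240), (199, 566, -144, 239), (200, 566, -143, 236), (201, 566, -145, 235), (202, 566, -143, 230), (203, 567, -143, 228), (204, 566, -144, 226), (205, 567, 
[... 770 characters left out ...]
-148, 243), (200, 557, -150, 242), (201, 557, -149, 238), (202, 558, -145, 233), (203, 557, -149, 234), (204, 558, -148, 230), (205, 558, -148, 227), (206, 558, -149, 225), (207, 558, -149, 224), (208, 558, -148, 220), (209, 570, -95, 172), (210, 569, -100, 174), (211, 569, -100, 172)]
303 [(194, 565, -143, 250), (195, 565, -146, 250), (196, 565, -144, 246), (197, 565, -145, 245), (198, 565, -146, 243), (199, 566, -145, 239), (200, 566, -144, 236), (201, 566, -145, 234), (202, 566, -146, 233), (203, 567, -142, 227), (204, 566, -145, 227), (205, 566, -147, 226), (206, 580, -86, 173), (207, 580, -87, 171), (208, 579, -93, 173), (209, 578, -94, 171), (210, 578, -98, 171), (211, 577, -100, 171)]
```

>>> {"method": "arm_command", "body": {
  "deltas": [
    [[0.02, 0, 0, 0, 0], [0.045, 0, 0, 0, 0], [0.065, 0, 0, 0, 0], [0.076, 0, 0, 0, 0], [0.076, 0, 0, 0, 0], [0.076, 0, 0, 0, 0]]
  ]
}}

```text
clock: 10.92
eef_pos: [534.4, -210.4, 105.5]
tool_rot: [0.466, 0.532, 0.466, -0.532]
contact_force: [0.6, -0.4, 0.4]
grip_width: 0.003
```

Run:
```python
from h import *
s,p,d=cap("side","s11");print(s["clock"],F(s["eef_pos"]).round(1),toolR(s).round(3),s["contact_force"])
a=p[150:290,220:380];cv2.imwrite("pics/s11z.png",cv2.resize(a,None,fx=4,fy=4,interpolation=cv2.INTER_CUBIC))
```

```text
10.9167 [ 557.3 -139.   105.5] [[ 0.001  0.991 -0.132]
 [-0.001 -0.132 -0.991]
 [-1.     0.001  0.001]] [ 0.57436021 -0.4290897   0.43764871]
```

View pics/s11z.png

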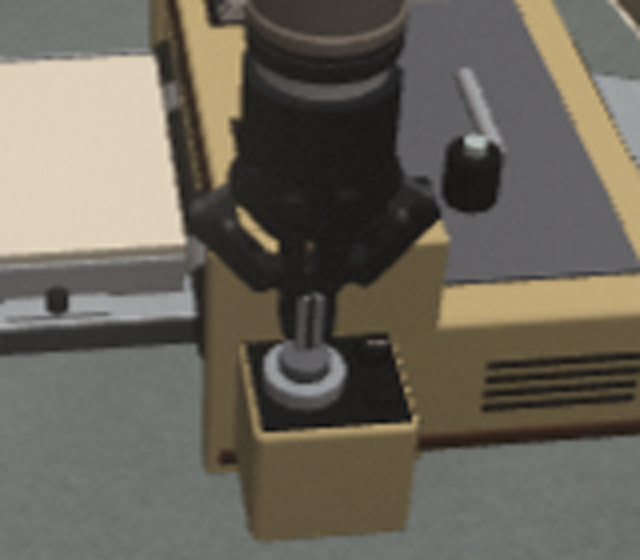

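>>> {"method": "arm_command", "body": {
  "deltas": [
    [[0.006, 0, 0, 0, 0], [0.01, 0, 0, 0, 0], [0.013, 0, 0, 0, 0], [0.016, 0, 0, 0, 0], [0.018, 0, 0, 0, 0], [0.018, 0, 0, 0, 0], [0.018, 0, 0, 0, 0]]
  ]
}}

```text
clock: 11.55
eef_pos: [535.2, -210.8, 90.7]
tool_rot: [0.467, 0.533, 0.465, -0.531]
contact_force: [-4.6, 3.4, 18.5]
grip_width: -0.002
```

>>> {"method": "arm_command", "body": {
  "deltas": [
    [[0.001, 0, 0, 0, 0], [0.002, 0, 0, 0, 0], [0.002, 0, 0, 0, 0]]
  ]
}}

```text
clock: 11.8
eef_pos: [535.3, -210.7, 90.5]
tool_rot: [0.467, 0.533, 0.465, -0.53]
contact_force: [-6.4, 5.9, 28.2]
grip_width: -0.001
```

Run:
```python
from h import *
s,p,d=cap("side","s12");print(s["clock"],F(s["eef_pos"]).round(1),toolR(s).round(3),s["contact_force"])
a=p[150:290,220:380];cv2.imwrite("pics/s12z.png",cv2.resize(a,None,fx=4,fy=4,interpolation=cv2.INTER_CUBIC))
```

```text
11.8 [ 558.2 -139.2   90.5] [[ 0.005  0.991 -0.132]
 [ 0.001 -0.132 -0.991]
 [-1.     0.005 -0.002]] [-6.40360924  5.86336265 28.20902873]
```

View pics/s12z.png

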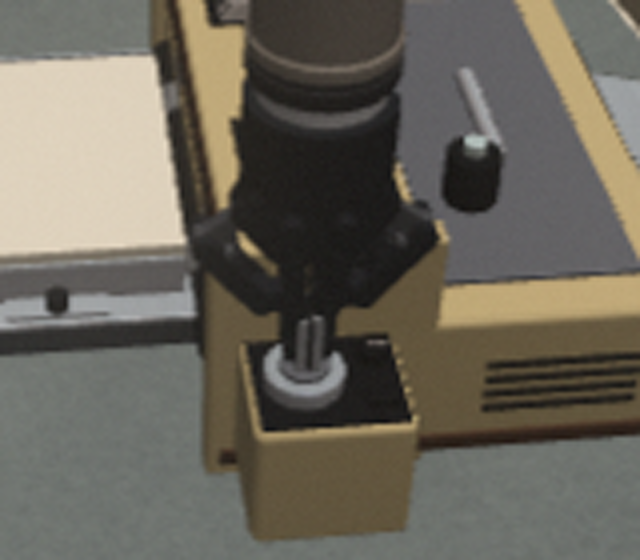

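>>> {"method": "arm_command", "body": {
  "deltas": [
    [[-0.01, 0, 0, 0, 0], [-0.03, 0, 0, 0, 0], [-0.06, 0, 0, 0, 0], [-0.1, 0, 0, 0, 0], [-0.14, 0, 0, 0, 0], [-0.17, 0, 0, 0, 0], [-0.17, 0, 0, 0, 0], [-0.17, 0, 0, 0, 0]]
  ]
}}

```text
clock: 12.52
eef_pos: [534.7, -210.8, 256.5]
tool_rot: [0.467, 0.533, 0.465, -0.531]
contact_force: [-0.2, -0.7, 0.3]
grip_width: -0.002
```

Run:
```python
from h import *
s,p,d=cap("wrist","w13");print(s["clock"],F(s["eef_pos"]).round(1),s["contact_force"])
K,T,_=load("w13");print(F(pt(K,T,d,256,173)))
v,u=np.mgrid[130:230,200:310];z=d[130:230,200:310]
P=np.stack([(u-K[0,2])*z/K[0,0],(v-K[1,2])*z/K[1,1],z],-1)@T[:3,:3]+(-T[:3,:3].T@T[:3,3])
c,s=.9915,-.1303
fx=P[...,0]*c+P[...,1]*s;fy=-P[...,0]*s+P[...,1]*c
m=(np.hypot(fx-556.6,fy+139.3)<9);print("key z",np.median(P[...,2][m]),m.sum())
s,p,d=cap("side","s13")
```

```text
12.5167 [ 557.6 -139.3  256.5] [-0.23554236 -0.73501448  0.34187377]
[ 559.89410478 -138.73741484  132.07931318]
key z 132.46393411106897 217
```

View pics/w13.png

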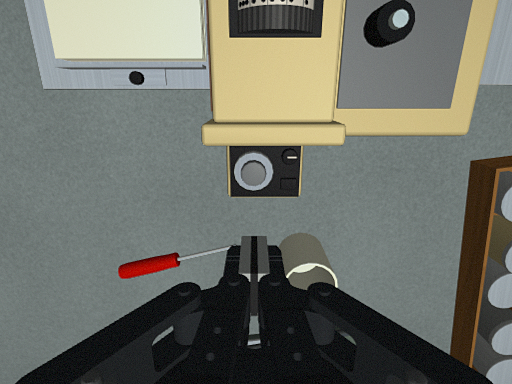

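View pics/s13.png

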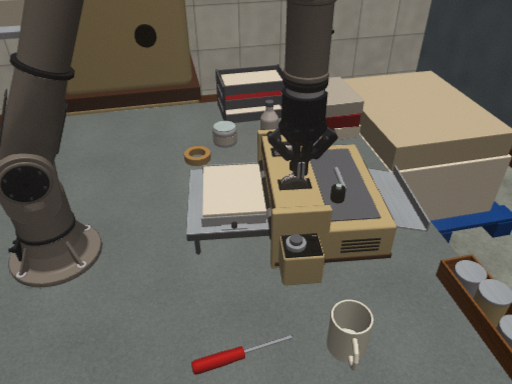

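```bash
python3 -c "
from workcell import ticket;print(ticket.close_job())"
```

```text
the job is handed in; nothing more can be done
None
```

The right wheel now rests on four dots, the same as the left, and the feed key was then pressed fully down once and came back up. I handed the job in at about 12.6 s on the robot's clock.

- **Wheels:** The right wheel started on one dot and the left was on four. I flicked the right wheel three separate clicks away from the robot with the shut fingertips, pressing at about 10 to 15 N. A wrist picture after the third click shows the four-dot group at the pointer on both wheels. The left wheel was not touched.
- **Key:** Only after that check did I press the key. It stopped dead with the fingertip at about 127 mm, the height expected for 6 mm of travel, at up to 28 N. After release its top measured 132.5 mm against the stated 133 mm, and the measured force was near zero.
- **Other objects:** In the last pictures the robot stands clear, and the card stack, roller, loupe, mug and screwdriver look unmoved. I did not measure their positions. The ink tin, tape roll and flask look unmoved in the last side picture.
- **Disagreement:** The shut fingertips ended about 37 to 39 mm above the reported TCP in both cameras and at contact. I set heights from the pictures and the felt force instead of the TCP value.

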